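# Seat the burr in the pigment mill

### The arm

A 6-joint arm with a two-finger parallel gripper is mounted at the origin on the work surface. World frame = base frame: x ahead of the robot, y to its left, z up, the work surface at z = 0. Lengths are in m, angles in degrees, forces in N, time in s.
With the tool pointing down it reaches from about 0.3 to 0.825 m from the base axis. Payload 5.4 kg.
Tool frame: the origin (TCP) lies midway between the tips of the shut fingers; the grasp point (between the pads) lies 19 mm behind it (manip.grip_point_offset is the distance from the TCP to the grasp point, in m); z points along the fingers, y is the line along which they close (so a half turn about z gives the same grasp; the last joint's range is limited). The gripper opens to 92 mm and grips with 3 to 60 N. Pads are 20 mm wide; open, the fingers measure 128 mm over their backs; the gripper's body (75 mm by 189 mm) begins 69 mm behind the grasp point.
Start: joints at [52.764, 9.076, 91.501, -0, 79.423, -12.038], TCP at [0.245, 0.52, 0.215] pointing down, gripper open.
Joint ranges: [-166.64, 166.64], [-54.1, 131.32], [10.49, 154.53], [-73.88, 253.88], [9.74, 151.15], [-171.62, 171.62]. Speed limits (degrees/s): [147.25, 147.25, 180, 180, 180, 180].

### API

Orientations are given as [roll, pitch, yaw] about the fixed x, y, z axes, in that order (R = Rz(yaw) Ry(pitch) Rx(roll)).
In Python, from cell import manip, vision gives the robot as it stands.
- The arm moves only by the tool apply_moves, never from a script. Its argument "deltas" is a list of rows, each an object of numbers: "dx", "dy", "dz": the shift along the world's x, y, z as a fraction of full scale; "ax", "ay", "az": the turn, a rotation vector about the world's x, y, z as a fraction of full scale. In form: [{"dx": .., "dy": .., "dz": .., "ax": .., "ay": .., "az": ..}, ...]. A call has 1 to 20 rows; each row shifts and turns the commanded pose from where the row before left it; what a row does not reach is not made up. Full scale, the value 1, is 25 cm for a shift and 2 rad for a turn. A row lasts 1/10 s, in which the tool goes at most 50 mm and 8.59 degrees, less where a joint would pass 70% of its speed; a pose out of reach is approached as far as the arm can. A call with a number of a shift or a turn outside -1 to 1 is refused whole. A call with a gripper value outside its range is refused whole. "jaw" is the opening, from 0 (shut) to 1 (fully open), set as the call begins (left out, the last holds). The fingers move at their own pace and stop on an object; the grip force is fixed at half the most. Time passes only in rows, so rows that do not move let the fingers close. It gives the time, the measured TCP pose, the force, the opening and the grip force at its end, in the units of the state.
- manip.get_obs(): the state, without advancing time (a new reading comes with each control period).
- vision.grab_frame(name): name is "side" or "top" or "wrist"; returns a dict with "img" (400x640x3 uint8, blue, green, red), "mtx" (3x3 intrinsics, pixels), "rvec" (rotation vector, rad) and "tvec" (3), from world to camera coordinates, as OpenCV has them. Camera axes: x right, y down, z forward; pixel columns grow to the right and rows downward; lengths in m; the calibration is good to about 2 mm. The wrist camera is an equidistant fisheye: a pixel r from the principal point sees the ray r / f radians off the axis. A picture is of the moment at which its call begins. There is no depth.
- manip.sign_off(): hands the job in; it is judged then, once.
Trained networks look in a picture, given as the dict that the camera call returned (one of the last four; its "shot" number tells which), for a name from the list of things; names that differ only in an ending like _2 or _b are one class to them, and where a whole thing is asked for, a point or a joint stands for the part that bears it (a point fixed in the world has none). Each returns a list of dicts, best first, with "p" (0 to 1); they miss things now and then, are a little off and sometimes report something else, mostly with a low value. They report only what shows in the picture. A call takes as long as a camera call. They do not tell look-alikes from the thing itself.
- vision.find_in(thing, picture): "centre" ([column, row] in pixels, amid what is visible of it).
The state is a dict: "time_s": time; "joint_positions": joint angles; "joint_velocities": joint speeds; "effort": joint torques, N m; "tool_pos": TCP position; "tcp_rot": TCP orientation; "contact_force": force on the tool from outside, world axes, zero at the start; "ft_torque": the same for the moment, N m; "opening": finger opening in m; "grasp_force": force on a finger pad.
Only numpy, scipy, OpenCV 4.12 (cv2) and the standard library are available. Lean on these libraries where they do the work, as an engineer would, in place of code of your own. Each camera call takes 0.05 s, during which the arm holds its last target. There are 200 camera calls.

### The job

The pigment mill on the painting table needs its grinding burr. Pick up the steel burr by its finger bar, set it down into the mill's round throat and turn it under light pressure, without forcing it, until its cross-shaped key drops fully home in the slots of the hub; then turn it, hub and all, until the finger bar is in line with the two small lugs on the rim, and let go. Leave the jar and the glass muller where they stand.

Things in the scene. Friction and masses are not known exactly. Their poses are not given: they have to be found in the camera images.
- burr_center (a point): The burr: loose steel part, 78 mm tall, about 0.25 kg, standing upright on its key. Burr, glass muller and white jar may swap places. From the bottom: cross-shaped key to 10 mm, round body 52 mm across to 32 mm (lower edge tapered to 42 mm), neck 16 mm across, finger bar from 50 to 78 mm. This point: on its axis, half-way up (39 mm above the bottom); z up, x along the bar.
- burr_bar (a point): Middle of the burr's finger bar, 64 mm above the burr's bottom, on its axis. The bar is 50 mm long along x, 14 mm thick along y, 28 mm high. It is where the burr is picked up.
- burr_key (a point): Underside of the burr's key, on its axis: a cross of two bars along the burr's x and y, each 32 mm long, 6 mm wide and 10 mm high. It fits the hub every 90 degrees, with about 4 degrees of play either way.
- mill: Pigment mill, fixed: base plate 150 x 130 x 12 mm, round aluminium body 80 mm across. Origin on the throat's axis at table height; z up, x towards the crank, whose level arm and wooden grip (20 mm thick, 36 mm above the table) reach 120 mm out in x, to y = -70 mm. The throat, open at the top, is 55 mm across, its rim 72 mm above the table.
- mill_lug (a point): Top of the lug on the mill rim's +x side, 34.5 mm from the throat's axis, 79 mm above the table; its twin stands opposite on the -x side. Each is dark steel, 10 x 14 mm, 7 mm high. In the end the finger bar must lie along the line through the two, either way round.
- mill_hub (a point): Fixed point on the throat's axis, 46 mm above the table, at the rest height of the hub's top face. The hub has a cross of two slots 8 mm wide, 12 mm deep, at an unmeasured angle, at first 17 degrees or more off the mill's x and y. Home, the burr's body rests on this face, key 10 mm down in the slots; before that the key's underside rides on it.
- mill_rim (a point): Centre of the throat's mouth, 72 mm above the table. The hub below is sprung: about 5 N starts it down, 0.7 N more per mm, hard stop at 4.5 mm. It turns stiffly, either way, without end stops in use (0.25 N m): under light pressure the key slides round on it; hard pressure or an engaged key turns it along. Over 25 N between burr and mill is forcing it.
- muller_center (a point): Glass muller (bystander): round clear glass, foot 64 mm across, 90 mm tall with a waisted handle; this point is half-way up (45 mm). Leave it alone.
- jar_center (a point): White plastic jar of primer (bystander), 68 mm across, 75 mm tall; this point is half-way up. Leave it alone.
Not all that is in view belongs to the job. Leave any blue look-alike of the part that bears burr_center alone.

How it is judged (in metres and radians):
On the way, in this order (a step that is already met when the one before it is completed fails the run):
1. the burr's key has dropped into the hub's slots (within 4 mm of fully home) (z of burr_center in the frame of mill below 0.079 m and horizontal distance between burr_center and mill below 0.005 m and angle between burr_center's own z axis and vertical below 0.1 rad), for 0.2 s.
2. fully home, it has been turned until the finger bar is in line with the lugs (z of burr_center in the frame of mill below 0.077 m and horizontal distance between burr_center and mill below 0.005 m and angle between burr_center's own z axis and vertical below 0.1 rad and angle between the x axis of burr_center and the x axis of mill, either way round below 0.18 rad), for 0.2 s.
At the end, for the whole second after the job is handed in: The burr is upright in the throat, fully home (within 2 mm in height, on the axis within 5 mm), its finger bar within 10 degrees of the line through the lugs, at rest and released (all of step 2 and linear speed of burr below 0.02 m/s and contact force between the fingers and burr below 0.1 N); the robot touches nothing.
It fails at once if the burr is forced: more than 25 N between it and the mill (contact force between burr and mill above 25 N).
It fails at once if the glass muller or the jar is knocked or moved by more than 20 mm (distance of any of muller_center, jar_center from where it was at the start of the episode above 0.02 m).
It also fails if it takes over 61 s, if anything falls off the work surface, if the arm or the gripper's body presses on something with over 40 N, if the wrist force passes 120 N, or if a joint passes its speed limit or range.

## Working session

There is one attempt and no reset: what is moved stays moved. The work goes in short steps, Python scripts to look and compute and a tool call to move; the robot and the scene stay as the last step left them, time stands still between calls to the robot, and variables do not carry over. Pictures are saved under pics/ and viewed, at most 10 in all, crops included, and the job is handed in when it is done.

Besides the shell and the picture viewer there is one more tool, called after "Emit:" by a JSON object that holds its "op" and its "data". apply_moves: Moves the arm, as the interface text tells. Shift numbers are shares of 25 cm and turn numbers shares of 2 rad, none past 1 either way. Its arguments: {"type":"object","properties":{"deltas":{"type":"array"},"jaw":{"type":"number"}},"required":["deltas"]}

```bash
mkdir -p pics
cat > h.py <<'E'
import numpy as np, cv2
from cell import manip, vision
from scipy.spatial.transform import Rotation as R
def ray(f,px):
    K=f["mtx"];Rm=cv2.Rodrigues(np.array(f["rvec"],float))[0];t=np.array(f["tvec"],float).ravel()
    x=(px[0]-K[0][2])/K[0][0];y=(px[1]-K[1][2])/K[1][1]
    if f.get("name")=="wrist":
        r=np.hypot(x,y);s=np.sin(r)/r if r>1e-9 else 1;d=np.array([x*s,y*s,np.cos(r)])
    else: d=np.array([x,y,1.])
    return -Rm.T@t, Rm.T@d
def atz(f,px,z):
    o,d=ray(f,px);return o+d*(z-o[2])/d[2]
def proj(f,P):
    K=np.array(f["mtx"]);Rm=cv2.Rodrigues(np.array(f["rvec"],float))[0];c=Rm@np.array(P,float)+np.array(f["tvec"],float).ravel()
    if f.get("name")=="wrist":
        r=np.hypot(c[0],c[1]);th=np.arctan2(r,c[2]);u=c[:2]/max(r,1e-9)*th
    else:u=c[:2]/c[2]
    return np.array([K[0][0]*u[0]+K[0][2],K[1][1]*u[1]+K[1][2]])
def grab(n):
    f=vision.grab_frame(n);f["name"]=n;return f
E
python3 - <<'E'
from h import *
Z=dict(burr_center=.039,burr_bar=.064,mill=.0,mill_lug=.079,mill_rim=.072,muller_center=.045,jar_center=.037)
for n in("top","side"):
    f=grab(n);cv2.imwrite(f"pics/{n}0.png",f["img"])
    for k,z in Z.items():
        for d in vision.find_in(k,f)[:4]: print(n,k,np.round(d["centre"]),round(d["p"],2),atz(f,d["centre"],z).round(3))
print(manip.get_obs(), manip.grip_point_offset)
E
```

```text
top burr_center [474. 232.] 0.74 [ 0.506 -0.217  0.039]
top burr_center [309. 187.] 0.73 [0.59  0.093 0.039]
top burr_center [215. 180.] 0.58 [0.601 0.274 0.039]
top burr_center [192. 144.] 0.57 [0.673 0.322 0.039]
top burr_bar [310. 184.] 0.92 [0.59  0.09  0.064]
top burr_bar [262. 156.] 0.85 [0.644 0.181 0.064]
top burr_bar [196. 144.] 0.64 [0.666 0.308 0.064]
top burr_bar [218. 179.] 0.62 [0.598 0.262 0.064]
top mill [470. 231.] 0.86 [ 0.512 -0.22   0.   ]
top mill_lug [471. 229.] 0.71 [ 0.507 -0.2    0.079]
top mill_lug [264. 156.] 0.37 [0.639 0.175 0.079]
top mill_rim [475. 231.] 0.56 [ 0.505 -0.21   0.072]
top muller_center [316. 240.] 0.86 [0.487 0.078 0.045]
top jar_center [232. 234.] 0.56 [0.498 0.237 0.037]
side burr_center [305. 216.] 0.93 [0.589 0.097 0.039]
side burr_center [219. 293.] 0.71 [0.674 0.322 0.039]
side burr_center [263. 242.] 0.7 [0.644 0.191 0.039]
side burr_bar [264. 285.] 0.83 [0.594 0.291 0.064]
side burr_bar [305. 216.] 0.65 [0.582 0.118 0.064]
side burr_bar [222. 292.] 0.65 [0.658 0.33  0.064]
side burr_bar [262. 245.] 0.63 [0.635 0.214 0.064]
side mil
[... 258 characters left out ...]
'time_s': 0.8, 'joint_positions': array([ 5.27635641e+01,  9.07354355e+00,  9.14971006e+01, -7.89752656e-05,
        7.94238970e+01, -1.20379242e+01]), 'joint_velocities': array([ 0.02612841, -0.08799722,  0.01972543,  0.08629124,  0.03208974,
        0.05969455]), 'effort': array([-1.45814447e-03, -3.85533822e+01, -3.22357106e+01,  7.01157935e-02,
        3.05211847e-02,  1.75009882e-05]), 'tool_pos': array([0.24484068, 0.52028663, 0.21465912]), 'tcp_rot': array([1.79994677e+02, 1.21443197e-03, 1.54801503e+02]), 'contact_force': array([-0.14586009, -0.52865955,  0.03955964]), 'ft_torque': array([0.01255772, 0.00593642, 0.02620501]), 'grasp_force': 0.0, 'opening': 0.09179648439031657} 0.0187
```

View pics/top0.png

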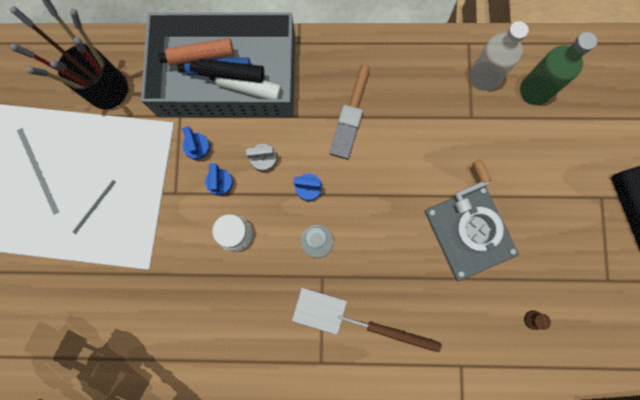

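View pics/side0.png

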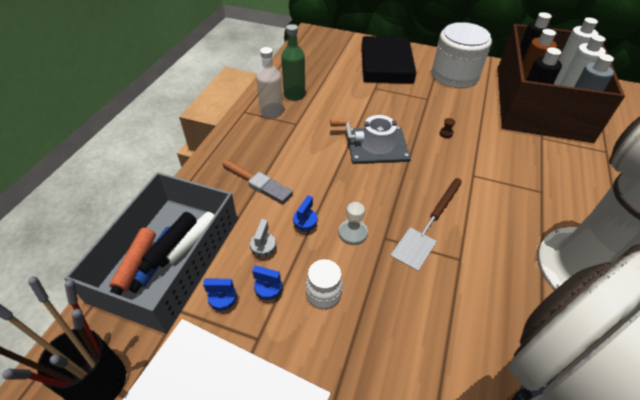

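The top picture shows four burr-shaped parts: a grey steel one at (262,156) and blue ones at (309,186), (218,181) and (196,145). Only the grey one at (262,156), or (263,242) in the side picture, fits "steel burr". The mill is at about (478,230), with its crank towards (481,172). I'll confirm in one enlarged crop.

Run:
```python
from h import *
f=grab("top");g=f["img"]
a=cv2.resize(g[131:181,237:287],(400,400),interpolation=2);b=cv2.resize(g[150:290,415:555][0:140],(400,400),interpolation=2)
cv2.imwrite("pics/c1.png",np.hstack([a,b]))
print(proj(f,[.643,.183,.064]),proj(f,[.643,.183,.0]),-cv2.Rodrigues(np.array(f["rvec"],float))[0].T@np.array(f["tvec"]).ravel())
```

```text
[260.98972143 155.95351261] [265.54861486 164.05988462] [0.40747767 0.04567755 0.9650911 ]
```

View pics/c1.png

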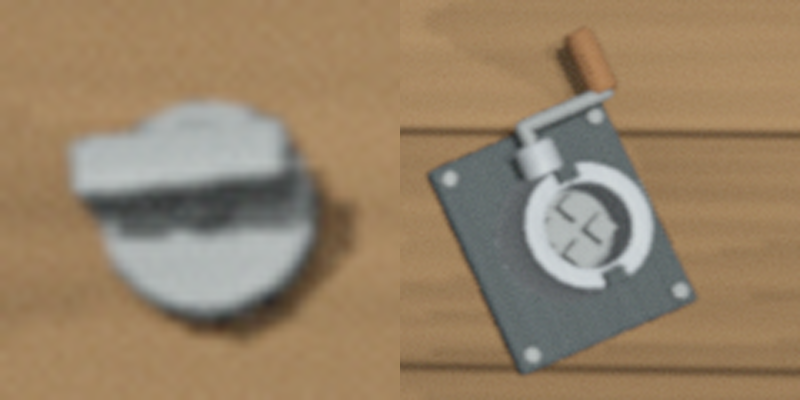

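The crop confirms that the grey steel burr has its bar running roughly along world y. It also shows the mill with its lugs at about (474,210) and (490,245), and the hub slots lying diagonally. Moving above the burr.

Emit:
{"op": "apply_moves", "data": {"deltas": [{"dx":0.12,"dy":-0.104,"az":-0.04},{"dx":0.122,"dy":-0.104,"az":-0.04},{"dx":0.122,"dy":-0.104,"az":-0.04},{"dx":0.122,"dy":-0.104,"az":-0.04},{"dx":0.122,"dy":-0.104,"az":-0.04},{"dx":0.122,"dy":-0.104,"az":-0.04},{"dx":0.122,"dy":-0.104,"az":-0.04},{"dx":0.122,"dy":-0.104,"az":-0.04},{"dx":0.122,"dy":-0.104,"az":-0.04},{"dx":0.122,"dy":-0.104,"az":-0.04},{"dx":0.122,"dy":-0.104,"az":-0.04},{"dx":0.122,"dy":-0.104,"az":-0.04},{"dx":0.122,"dy":-0.104,"az":-0.04},{}], "jaw": 1}}

```text
schema error: expected keys dx, dy, dz, ax, ay, az
```

Run:
```python
from h import *
f=grab("wrist");cv2.imwrite("pics/w1.png",f["img"])
for k in("burr_bar","burr_center"):
  for d in vision.find_in(k,f)[:4]: print(k,d,atz(f,d["centre"],.064 if k=="burr_bar" else .039))
o,_=ray(f,[0,0]);print("cam",o,proj(f,[.643,.183,.064]),f["mtx"])
t=grab("top")
print([atz(t,p,.078) for p in([246,151.9],[272.5,150])])
print("mill",atz(t,[473.8,210.2],.079),atz(t,[490.2,245.2],.079),atz(t,[481.2,229.1],.072))
```

```text
cam [0.17167568 0.55500931 0.38447455] [253.22628538 437.49477473] [[309.70691629   0.         321.71438412]
 [  0.         309.70691629 201.17858616]
 [  0.           0.           1.        ]]
[array([0.64691881, 0.20909602, 0.078     ]), array([0.65085767, 0.15977024, 0.078     ])]
mill [ 0.54111915 -0.20676901  0.079     ] [ 0.47849946 -0.23339879  0.079     ] [ 0.50787471 -0.22073846  0.072     ]
```

View pics/w1.png

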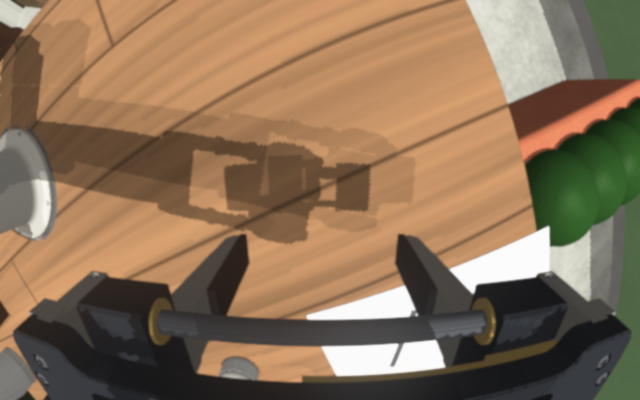

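The wrist picture shows no scene yet, since the move was refused: every row needs all six keys. The top view gives the bar's middle at (0.649, 0.184) with the bar at 94.6°, and the mill at (0.509, -0.220) with its x axis at 23°.

Emit:
{"op": "apply_moves", "data": {"deltas": [{"dx":0.124,"dy":-0.103,"dz":0,"ax":0,"ay":0,"az":-0.04},{"dx":0.124,"dy":-0.103,"dz":0,"ax":0,"ay":0,"az":-0.04},{"dx":0.124,"dy":-0.103,"dz":0,"ax":0,"ay":0,"az":-0.04},{"dx":0.124,"dy":-0.103,"dz":0,"ax":0,"ay":0,"az":-0.04},{"dx":0.124,"dy":-0.103,"dz":0,"ax":0,"ay":0,"az":-0.04},{"dx":0.124,"dy":-0.103,"dz":0,"ax":0,"ay":0,"az":-0.04},{"dx":0.124,"dy":-0.103,"dz":0,"ax":0,"ay":0,"az":-0.04},{"dx":0.124,"dy":-0.103,"dz":0,"ax":0,"ay":0,"az":-0.04},{"dx":0.124,"dy":-0.103,"dz":0,"ax":0,"ay":0,"az":-0.04},{"dx":0.124,"dy":-0.103,"dz":0,"ax":0,"ay":0,"az":-0.04},{"dx":0.124,"dy":-0.103,"dz":0,"ax":0,"ay":0,"az":-0.04},{"dx":0.124,"dy":-0.103,"dz":0,"ax":0,"ay":0,"az":-0.04},{"dx":0.124,"dy":-0.103,"dz":0,"ax":0,"ay":0,"az":-0.04},{"dx":0,"dy":0,"dz":0,"ax":0,"ay":0,"az":0}], "jaw": 1}}

```text
time_s: 2.45
tool_pos: [0.6507, 0.1815, 0.2138]
tcp_rot: [180.0, 0.1, 94.9]
contact_force: [-0.4, 0.4, 0.0]
opening: 0.0922
grasp_force: 0.0
```

Run:
```python
from h import *
f=grab("wrist");cv2.imwrite("pics/w2.png",f["img"])
for k in("burr_bar","burr_center"):
  for d in vision.find_in(k,f)[:4]: print(k,d,atz(f,d["centre"],.064 if k=="burr_bar" else .039))
print(proj(f,[.649,.184,.064]))
```

```text
burr_bar {'centre': [321.7, 178.1], 'p': 0.85} [0.65091868 0.19091419 0.064     ]
burr_bar {'centre': [284.0, 100.4], 'p': 0.74} [0.60569497 0.26926101 0.064     ]
burr_bar {'centre': [353.2, 62.8], 'p': 0.64} [0.67242829 0.3142153  0.064     ]
burr_center {'centre': [285.6, 101.1], 'p': 0.8} [0.60447123 0.2690529  0.039     ]
burr_center {'centre': [324.1, 179.7], 'p': 0.75} [0.65429122 0.18361808 0.039     ]
burr_center {'centre': [267.8, 245.5], 'p': 0.69} [0.59204637 0.09490707 0.039     ]
[319.34923626 184.26986482]
```

View pics/w2.png

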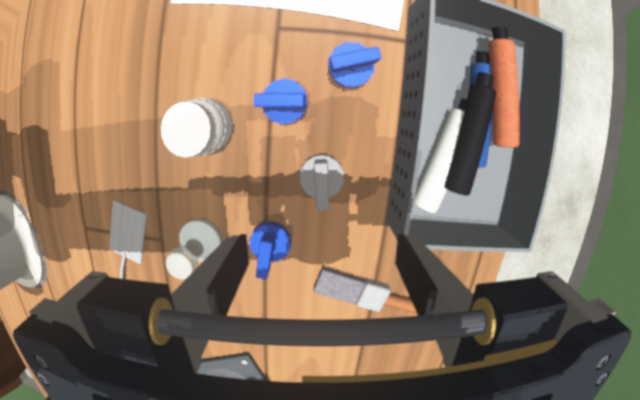

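The wrist picture shows the steel burr at (321,178) with its bar upright in the frame and centred between the fingers. The drawer-tray is at (410,150) to the right, so I go down with the jaw part-closed.

Emit:
{"op": "apply_moves", "data": {"deltas": [{"dx":0,"dy":0.012,"dz":-0.08,"ax":0,"ay":0,"az":0},{"dx":0,"dy":0,"dz":-0.1,"ax":0,"ay":0,"az":0},{"dx":0,"dy":0,"dz":-0.1,"ax":0,"ay":0,"az":0},{"dx":0,"dy":0,"dz":-0.1,"ax":0,"ay":0,"az":0},{"dx":0,"dy":0,"dz":-0.1,"ax":0,"ay":0,"az":0},{"dx":0,"dy":0,"dz":-0.08,"ax":0,"ay":0,"az":0},{"dx":0,"dy":0,"dz":-0.06,"ax":0,"ay":0,"az":0},{"dx":0,"dy":0,"dz":-0.046,"ax":0,"ay":0,"az":0},{"dx":0,"dy":0,"dz":0,"ax":0,"ay":0,"az":0}], "jaw": 0.45}}

```text
time_s: 3.5
tool_pos: [0.6463, 0.189, 0.0465]
tcp_rot: [-179.8, -0.0, 95.3]
contact_force: [-0.4, -0.4, -0.3]
opening: 0.0418
grasp_force: 0.0
```

Emit:
{"op": "apply_moves", "data": {"deltas": [{"dx":0,"dy":0,"dz":0,"ax":0,"ay":0,"az":0},{"dx":0,"dy":0,"dz":0,"ax":0,"ay":0,"az":0},{"dx":0,"dy":0,"dz":0,"ax":0,"ay":0,"az":0},{"dx":0,"dy":0,"dz":0,"ax":0,"ay":0,"az":0},{"dx":0,"dy":0,"dz":0,"ax":0,"ay":0,"az":0},{"dx":0,"dy":0,"dz":0,"ax":0,"ay":0,"az":0}], "jaw": 0}}

```text
time_s: 4.1
tool_pos: [0.6486, 0.1886, 0.0491]
tcp_rot: [179.9, -0.0, 95.2]
contact_force: [0.7, 0.7, 3.0]
opening: 0.0142
grasp_force: 30.0
```

Gripped (14.2 mm, 30 N). Lift and carry to just short of the mill, so that the wrist camera can look into the throat.

Emit:
{"op": "apply_moves", "data": {"deltas": [{"dx":0,"dy":0,"dz":0.1,"ax":0,"ay":0,"az":0},{"dx":0,"dy":0,"dz":0.16,"ax":0,"ay":0,"az":0},{"dx":0,"dy":0,"dz":0.16,"ax":0,"ay":0,"az":0},{"dx":0,"dy":0,"dz":0.16,"ax":0,"ay":0,"az":0},{"dx":-0.05,"dy":-0.126,"dz":0,"ax":0,"ay":0,"az":-0.034},{"dx":-0.05,"dy":-0.126,"dz":0,"ax":0,"ay":0,"az":-0.034},{"dx":-0.05,"dy":-0.126,"dz":0,"ax":0,"ay":0,"az":-0.034},{"dx":-0.05,"dy":-0.126,"dz":0,"ax":0,"ay":0,"az":-0.034},{"dx":-0.05,"dy":-0.126,"dz":0,"ax":0,"ay":0,"az":-0.034},{"dx":-0.05,"dy":-0.126,"dz":0,"ax":0,"ay":0,"az":-0.034},{"dx":-0.05,"dy":-0.126,"dz":0,"ax":0,"ay":0,"az":-0.034},{"dx":-0.05,"dy":-0.126,"dz":0,"ax":0,"ay":0,"az":-0.034},{"dx":-0.05,"dy":-0.126,"dz":0,"ax":0,"ay":0,"az":-0.034},{"dx":-0.05,"dy":-0.126,"dz":0,"ax":0,"ay":0,"az":-0.034},{"dx":-0.05,"dy":-0.126,"dz":0,"ax":0,"ay":0,"az":-0.034},{"dx":-0.05,"dy":-0.126,"dz":0,"ax":0,"ay":0,"az":-0.034},{"dx":-0.05,"dy":-0.126,"dz":0,"ax":0,"ay":0,"az":-0.034},{"dx":-0.05,"dy":-0.126,"dz":0,"ax":0,"ay":0,"az":-0.034},{"dx":0,"dy":0,"dz":0,"ax":0,"ay":0,"az":0},{"dx":0,"dy":0,"dz":0,"ax":0,"ay":0,"az":0}]}}

```text
time_s: 6.1
tool_pos: [0.4722, -0.2524, 0.1923]
tcp_rot: [-179.9, -0.0, 40.6]
contact_force: [0.8, -0.1, -1.5]
opening: 0.0134
grasp_force: 30.0
```

Run:
```python
from h import *
np.set_printoptions(suppress=True)
f=grab("wrist");np.savez("w3.npz",**{k:np.array(v) for k,v in f.items()})
for k,z in(("mill_lug",.079),("mill_rim",.072),("mill_hub",.046)):
  for d in vision.find_in(k,f)[:3]: print(k,d,atz(f,d["centre"],z).round(4))
c=proj(f,[.509,-.220,.06]).astype(int);print(c)
y0,x0=max(0,c[1]-60),c[0]-80
cr=f["img"][y0:y0+120,x0:x0+160];cv2.imwrite("pics/w3.png",cv2.resize(cr,None,fx=5,fy=5,interpolation=2));print(x0,y0)
for i in range(3): o=manip.get_obs();print(o["tool_pos"],o["tcp_rot"],o["contact_force"],o["ft_torque"]);grab("side")
```

```text
mill_lug {'centre': [324.5, 128.9], 'p': 0.96} [ 0.5241 -0.2128  0.079 ]
mill_rim {'centre': [323.7, 130.5], 'p': 0.27} [ 0.5222 -0.2136  0.072 ]
mill_hub {'centre': [325.3, 130.1], 'p': 0.66} [ 0.5223 -0.2158  0.046 ]
[319 144]
239 84
[ 0.4730594  -0.25132359  0.19281706] [-179.95582783   -0.00715086   40.77407324] [ 0.37015882 -0.22196497 -2.88436706] [-0.0244827   0.10861384 -0.01260719]
[ 0.47311106 -0.25145491  0.19292713] [-179.97249492   -0.00430436   40.76679826] [ 0.08307132  0.1628297  -1.76823938] [-0.01600262  0.08915828  0.03359947]
[ 0.47312979 -0.25156495  0.19300062] [-179.98407937   -0.00371613   40.76262353] [ 0.7036037  -1.32248641 -1.84760318] [-0.08952049  0.12724886 -0.00019099]
```

View pics/w3.png

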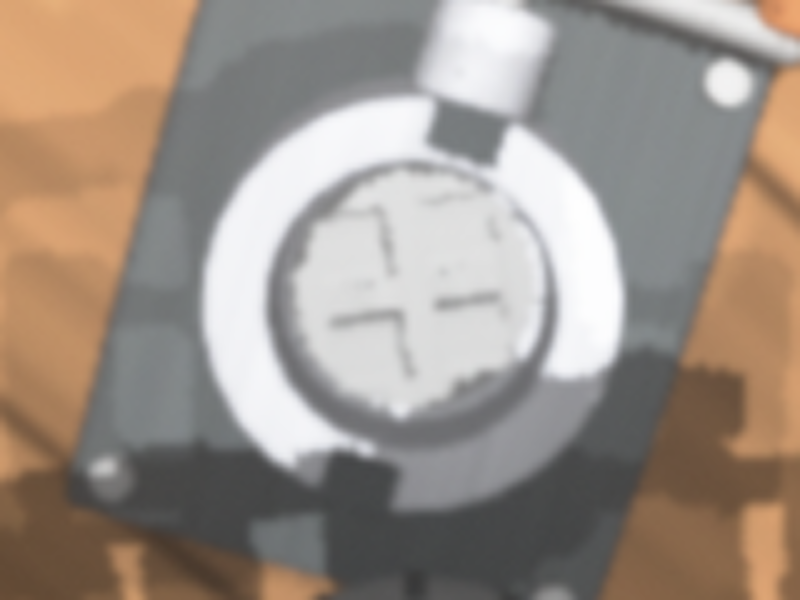

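The crop shows the throat mouth centred at (412,303) in crop pixels, the lugs at (468,134) and (360,480), and the slot cross tilted about 10° in the picture. One slot edge runs (380,207) to (412,375), the other (332,325) to (500,297).

Run:
```python
from h import *
f=dict(np.load("w3.npz"));f["name"]="wrist"
w=lambda p,z:atz(f,[239+p[0]/5,84+p[1]/5],z)
ang=lambda a,b:np.degrees(np.arctan2(*(a-b)[[1,0]]))
a,b=w((468,134),.079),w((360,480),.079);print("lugs",a,b,(a+b)/2,np.hypot(*(a-b)[:2]),ang(a,b))
print("rim",w((412,303),.072),[w(p,.072) for p in((268,303),(557,303),(412,160),(412,447))])
a,b=w((380,207),.046),w((412,375),.046);print("slotv",ang(a,b))
a,b=w((332,325),.046),w((500,297),.046);print("sloth",ang(a,b))
```

```text
lugs [ 0.54143166 -0.20754032  0.079     ] [ 0.47959279 -0.23440636  0.079     ] [ 0.51051222 -0.22097334  0.079     ] 0.06742276821947922 23.48264855774255
rim [ 0.5106591  -0.22061378  0.072     ] [array([ 0.49314587, -0.19995344,  0.072     ]), array([ 0.52852806, -0.24121172,  0.072     ]), array([ 0.531107  , -0.20308013,  0.072     ]), array([ 0.48962754, -0.23864563,  0.072     ])]
slotv 51.17666994889807
sloth 140.20792796701352
```

Run:
```python
from h import *
f=dict(np.load("w3.npz"));f["name"]="wrist"
s=grab("side");o=manip.get_obs();T=o["tool_pos"];y=np.radians(o["tcp_rot"][2]);u=np.array([np.cos(y),np.sin(y),0])
out=[]
for g,sc in((f,4),(s,8)):
    im=cv2.resize(g["img"],None,fx=sc,fy=sc,interpolation=2)
    for d,col in((0,(0,0,255)),(-.004,(0,255,0))):
        c=T+u*d-[0,0,.0485]
        for z,r in((.032,.026),(.020,.026),(0.078,.001)):
            P=[proj(g,c+[r*np.cos(a),r*np.sin(a),z])*sc+sc/2 for a in np.linspace(0,6.28,60)]
            cv2.polylines(im,[np.int32(P)],True,col,1)
    p=(proj(g,T-[0,0,.02])*sc).astype(int)
    x0=p[0]-200;y0=min(p[1]-300,im.shape[0]-600);out.append(im[max(y0,0):max(y0,0)+600,x0:x0+400]);print(p,x0,y0)
cv2.imwrite("pics/h1.png",np.hstack(out));print(T)
```

```text
[1280  944] 1080 644
[3226  681] 3026 381
[ 0.47304708 -0.25191172  0.19308285]
```

View pics/h1.png

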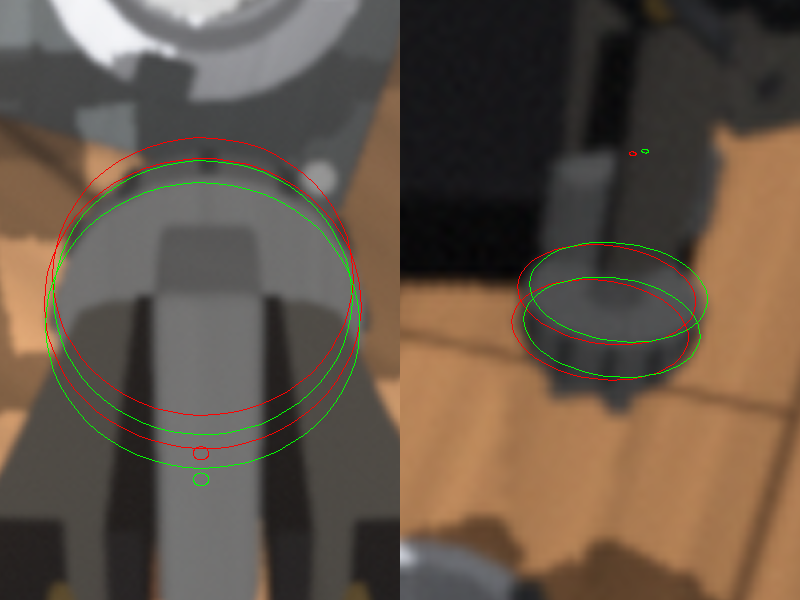

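Run:
```python
from h import *
f=dict(np.load("w3.npz"));f["name"]="wrist"
T=np.array([.4730,-.2516,.1929]);y=np.radians(40.77);u=np.array([np.cos(y),np.sin(y),0])
for d in(0,-.002,-.004,-.006):
    c=T+u*d-[0,0,.0485]
    print(d,[(proj(f,c+u*r+[0,0,z])*4-[1080,644]).round() for r,z in((.025,.05),(.025,.078),(.026,.032),(.026,.015))])
```

```text
0 [array([197., 198.]), array([196., 272.]), array([198., 155.]), array([199., 126.])]
-0.002 [array([197., 211.]), array([196., 287.]), array([198., 167.]), array([199., 138.])]
-0.004 [array([198., 224.]), array([196., 302.]), array([198., 179.]), array([199., 149.])]
-0.006 [array([198., 237.]), array([196., 317.]), array([198., 192.]), array([199., 160.])]
```

The wrist view shows the burr about 3.9 mm off the TCP along the bar, and upright. Going over the throat with the key at the slot angle.

Emit:
{"op": "apply_moves", "data": {"deltas": [{"dx":0.04,"dy":0.036,"dz":0,"ax":0,"ay":0,"az":0.022},{"dx":0.04,"dy":0.036,"dz":0,"ax":0,"ay":0,"az":0.022},{"dx":0.04,"dy":0.036,"dz":0,"ax":0,"ay":0,"az":0.022},{"dx":0.038,"dy":0.034,"dz":0,"ax":0,"ay":0,"az":0.021},{"dx":0,"dy":0,"dz":-0.06,"ax":0,"ay":0,"az":0},{"dx":0,"dy":0,"dz":-0.08,"ax":0,"ay":0,"az":0},{"dx":0,"dy":0,"dz":-0.08,"ax":0,"ay":0,"az":0},{"dx":0,"dy":0,"dz":-0.04,"ax":0,"ay":0,"az":0},{"dx":0,"dy":0,"dz":0,"ax":0,"ay":0,"az":0},{"dx":0,"dy":0,"dz":0,"ax":0,"ay":0,"az":0},{"dx":0,"dy":0,"dz":0,"ax":0,"ay":0,"az":0}]}}

```text
time_s: 7.6
tool_pos: [0.513, -0.2176, 0.1293]
tcp_rot: [179.9, -0.0, 50.6]
contact_force: [0.3, 0.3, -2.3]
opening: 0.0138
grasp_force: 30.0
```

Run:
```python
from h import *
f=grab("wrist");s=grab("side");o=manip.get_obs();T=o["tool_pos"];y=np.radians(o["tcp_rot"][2]);u=np.array([np.cos(y),np.sin(y),0]);print(T,o["tcp_rot"],o["contact_force"])
out=[]
for g,sc in((f,4),(s,8)):
    im=cv2.resize(g["img"],None,fx=sc,fy=sc,interpolation=2)
    p=(proj(g,T-[0,0,.03])*sc).astype(int)
    x0=p[0]-200;y0=max(0,min(p[1]-300,im.shape[0]-600));out.append(im[y0:y0+600,x0:x0+400]);print(x0,y0)
cv2.imwrite("pics/h2.png",np.hstack(out))
```

```text
[ 0.51296867 -0.21748388  0.12925566] [ 1.79878915e+02 -7.70112970e-03  5.06367523e+01] [ 0.10289742  0.10148917 -1.99351471]
1078 623
2836 622
```

View pics/h2.png

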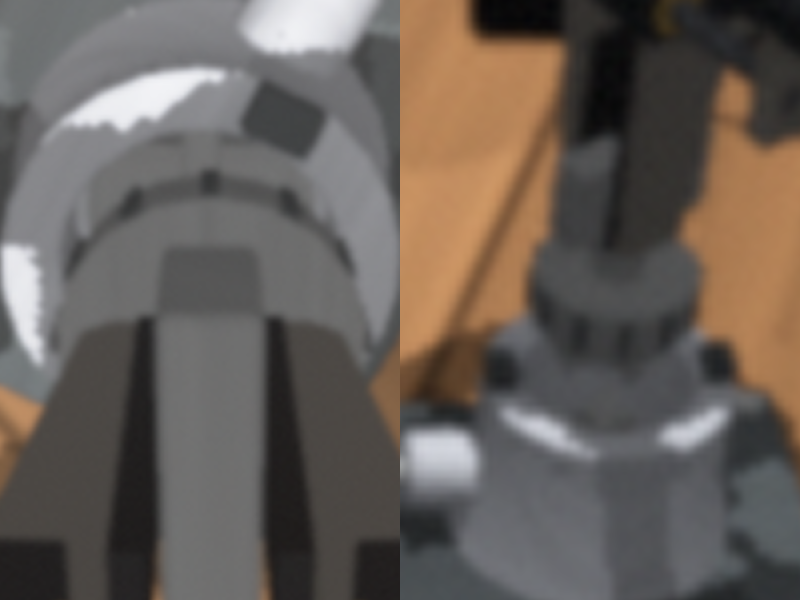

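The burr hangs centred over the throat in both views: bar at column 208 in the wrist crop, and body at 616 against a lug midpoint of 609 in the side crop. Lowering gently.

Emit:
{"op": "apply_moves", "data": {"deltas": [{"dx":0,"dy":0,"dz":-0.04,"ax":0,"ay":0,"az":0},{"dx":0,"dy":0,"dz":-0.032,"ax":0,"ay":0,"az":0},{"dx":0,"dy":0,"dz":-0.016,"ax":0,"ay":0,"az":0},{"dx":0,"dy":0,"dz":-0.008,"ax":0,"ay":0,"az":0},{"dx":0,"dy":0,"dz":0,"ax":0,"ay":0,"az":0}]}}

```text
time_s: 8.2
tool_pos: [0.512, -0.2168, 0.1036]
tcp_rot: [-179.9, 0.0, 50.6]
contact_force: [-0.3, 0.8, -1.9]
opening: 0.0137
grasp_force: 30.0
```

Emit:
{"op": "apply_moves", "data": {"deltas": [{"dx":0,"dy":0,"dz":-0.008,"ax":0,"ay":0,"az":0},{"dx":0,"dy":0,"dz":-0.008,"ax":0,"ay":0,"az":0},{"dx":0,"dy":0,"dz":0,"ax":0,"ay":0,"az":0}]}}

```text
time_s: 8.5
tool_pos: [0.5118, -0.2172, 0.0999]
tcp_rot: [-180.0, 0.1, 50.6]
contact_force: [-2.7, -1.2, -0.3]
opening: 0.014
grasp_force: 30.0
```

Light side contact of about 3 N towards -x, -y. I'll ease that way and go on down.

Emit:
{"op": "apply_moves", "data": {"deltas": [{"dx":-0.003,"dy":-0.0015,"dz":0,"ax":0,"ay":0,"az":0},{"dx":0,"dy":0,"dz":-0.006,"ax":0,"ay":0,"az":0},{"dx":0,"dy":0,"dz":0,"ax":0,"ay":0,"az":0}]}}

```text
time_s: 8.8
tool_pos: [0.5116, -0.2173, 0.0984]
tcp_rot: [180.0, -0.0, 50.6]
contact_force: [-1.6, -1.2, -1.9]
opening: 0.0138
grasp_force: 30.0
```

Emit:
{"op": "apply_moves", "data": {"deltas": [{"dx":0,"dy":0,"dz":-0.006,"ax":0,"ay":0,"az":0},{"dx":0,"dy":0,"dz":-0.004,"ax":0,"ay":0,"az":0},{"dx":0,"dy":0,"dz":0,"ax":0,"ay":0,"az":0}]}}

```text
time_s: 9.1
tool_pos: [0.5116, -0.2173, 0.0959]
tcp_rot: [-180.0, -0.0, 50.6]
contact_force: [-1.4, -0.2, -2.3]
opening: 0.0138
grasp_force: 30.0
```

Emit:
{"op": "apply_moves", "data": {"deltas": [{"dx":-0.001,"dy":0,"dz":-0.004,"ax":0,"ay":0,"az":0},{"dx":0,"dy":0,"dz":-0.004,"ax":0,"ay":0,"az":0},{"dx":0,"dy":0,"dz":-0.004,"ax":0,"ay":0,"az":0},{"dx":0,"dy":0,"dz":0,"ax":0,"ay":0,"az":0}]}}

```text
time_s: 9.5
tool_pos: [0.5115, -0.2173, 0.0929]
tcp_rot: [180.0, -0.0, 50.6]
contact_force: [-0.4, 0.1, -4.1]
opening: 0.0137
grasp_force: 30.0
```

```bash
python3 -c "
from h import *
o=manip.get_obs();print(o['tool_pos'],o['contact_force'],o['ft_torque'])"
```

```text
[ 0.51145062 -0.21731908  0.09292201] [-0.35204739  0.06305157 -4.14490423] [-0.08204444  0.19733738 -0.04493678]
```

Emit:
{"op": "apply_moves", "data": {"deltas": [{"dx":0,"dy":0,"dz":-0.004,"ax":0,"ay":0,"az":0},{"dx":0,"dy":0,"dz":-0.004,"ax":0,"ay":0,"az":0},{"dx":0,"dy":0,"dz":0,"ax":0,"ay":0,"az":0}]}}

```text
time_s: 9.8
tool_pos: [0.5114, -0.2173, 0.0909]
tcp_rot: [180.0, -0.0, 50.6]
contact_force: [0.2, -1.4, -3.4]
opening: 0.0143
grasp_force: 30.0
```

Emit:
{"op": "apply_moves", "data": {"deltas": [{"dx":0,"dy":0,"dz":-0.004,"ax":0,"ay":0,"az":0},{"dx":0,"dy":0,"dz":0,"ax":0,"ay":0,"az":0}]}}

```text
time_s: 10.0
tool_pos: [0.5113, -0.2174, 0.09]
tcp_rot: [180.0, -0.0, 50.6]
contact_force: [-0.6, -0.2, -2.2]
opening: 0.0137
grasp_force: 30.0
```

The key seems to be passing into the slots, with no upward force at 4 mm below the hub's face. Continuing.

Emit:
{"op": "apply_moves", "data": {"deltas": [{"dx":0,"dy":0,"dz":-0.004,"ax":0,"ay":0,"az":0},{"dx":0,"dy":0,"dz":-0.004,"ax":0,"ay":0,"az":0},{"dx":0,"dy":0,"dz":-0.004,"ax":0,"ay":0,"az":0},{"dx":0,"dy":0,"dz":0,"ax":0,"ay":0,"az":0}]}}

```text
time_s: 10.4
tool_pos: [0.5112, -0.2173, 0.0869]
tcp_rot: [-180.0, 0.0, 50.6]
contact_force: [0.8, -0.2, -3.0]
opening: 0.0139
grasp_force: 30.0
```

Emit:
{"op": "apply_moves", "data": {"deltas": [{"dx":0,"dy":0,"dz":-0.004,"ax":0,"ay":0,"az":0},{"dx":0,"dy":0,"dz":-0.004,"ax":0,"ay":0,"az":0},{"dx":0,"dy":0,"dz":0,"ax":0,"ay":0,"az":0}]}}

```text
time_s: 10.7
tool_pos: [0.5114, -0.2174, 0.0851]
tcp_rot: [180.0, -0.0, 50.6]
contact_force: [0.6, -0.3, -2.1]
opening: 0.0139
grasp_force: 30.0
```

Emit:
{"op": "apply_moves", "data": {"deltas": [{"dx":0,"dy":0,"dz":-0.004,"ax":0,"ay":0,"az":0},{"dx":0,"dy":0,"dz":0,"ax":0,"ay":0,"az":0}]}}

```text
time_s: 10.9
tool_pos: [0.5114, -0.2174, 0.0846]
tcp_rot: [180.0, 0.0, 50.6]
contact_force: [-2.0, 0.9, 3.1]
opening: 0.0142
grasp_force: 30.0
```

Emit:
{"op": "apply_moves", "data": {"deltas": [{"dx":0,"dy":0,"dz":-0.004,"ax":0,"ay":0,"az":0},{"dx":0,"dy":0,"dz":0,"ax":0,"ay":0,"az":0}]}}

```text
time_s: 11.1
tool_pos: [0.5115, -0.2174, 0.0834]
tcp_rot: [180.0, -0.0, 50.6]
contact_force: [-0.9, 1.5, 4.2]
opening: 0.0139
grasp_force: 30.0
```

Home: hub contact of about 6 N at the expected height. Turning -27° about the burr's axis to line up with the lugs.

Emit:
{"op": "apply_moves", "data": {"deltas": [{"dx":0.0012,"dy":-0.0007,"dz":0,"ax":0,"ay":0,"az":-0.04},{"dx":0.001,"dy":-0.0009,"dz":0,"ax":0,"ay":0,"az":-0.04},{"dx":0.0008,"dy":-0.001,"dz":0,"ax":0,"ay":0,"az":-0.04},{"dx":0,"dy":0,"dz":0,"ax":0,"ay":0,"az":0}]}}

```text
time_s: 11.5
tool_pos: [0.5119, -0.2179, 0.0832]
tcp_rot: [-180.0, 0.0, 36.9]
contact_force: [-2.7, 1.8, 3.8]
opening: 0.014
grasp_force: 30.0
```

```bash
python3 -c "
from h import *
o=manip.get_obs();print(o['tool_pos'],o['contact_force'],o['ft_torque'])"
```

```text
[ 0.5119207  -0.21788581  0.08320712] [-2.68745252  1.84367358  3.80748966] [0.2827098  0.70460834 0.16051836]
```

Emit:
{"op": "apply_moves", "data": {"deltas": [{"dx":0,"dy":-0.0004,"dz":0,"ax":0,"ay":0,"az":-0.04},{"dx":0,"dy":-0.0006,"dz":0,"ax":0,"ay":0,"az":-0.04},{"dx":0,"dy":-0.0008,"dz":0,"ax":0,"ay":0,"az":-0.038},{"dx":0,"dy":0,"dz":0,"ax":0,"ay":0,"az":0},{"dx":0,"dy":0,"dz":0,"ax":0,"ay":0,"az":0}]}}

```text
time_s: 12.0
tool_pos: [0.5122, -0.2185, 0.0833]
tcp_rot: [180.0, -0.0, 23.5]
contact_force: [-1.8, 0.9, 4.7]
opening: 0.0136
grasp_force: 30.0
```

Run:
```python
from h import *
f=grab("wrist");s=grab("side");o=manip.get_obs();T=o["tool_pos"];print(T,o["tcp_rot"],o["contact_force"])
out=[]
for g,sc in((f,4),(s,8)):
    im=cv2.resize(g["img"],None,fx=sc,fy=sc,interpolation=2)
    p=(proj(g,T)*sc).astype(int)
    x0=p[0]-200;y0=max(0,min(p[1]-300,im.shape[0]-600));out.append(im[y0:y0+600,x0:x0+400])
cv2.imwrite("pics/h3.png",np.hstack(out))
```

```text
[ 0.51216159 -0.21855958  0.08323097] [ 1.79984011e+02 -7.39628255e-03  2.34744949e+01] [-1.05840791  0.77155767  3.74102475]
```

View pics/h3.png

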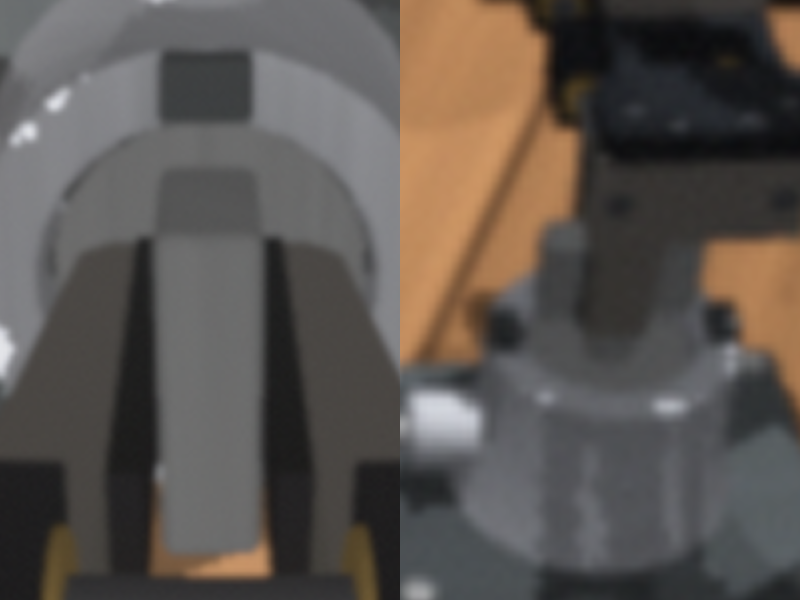

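The bar at column 208 points straight at the lug at (207,85), and the body sits inside the rim. Relieving the pressure and releasing.

Emit:
{"op": "apply_moves", "data": {"deltas": [{"dx":0,"dy":0,"dz":0.003,"ax":0,"ay":0,"az":0},{"dx":0,"dy":0,"dz":0,"ax":0,"ay":0,"az":0},{"dx":0,"dy":0,"dz":0,"ax":0,"ay":0,"az":0}]}}

```text
time_s: 12.4
tool_pos: [0.5122, -0.2185, 0.0839]
tcp_rot: [180.0, -0.0, 23.4]
contact_force: [-0.6, -0.3, 2.7]
opening: 0.0136
grasp_force: 30.0
```

Emit:
{"op": "apply_moves", "data": {"deltas": [{"dx":0,"dy":0,"dz":0,"ax":0,"ay":0,"az":0},{"dx":0,"dy":0,"dz":0,"ax":0,"ay":0,"az":0},{"dx":0,"dy":0,"dz":0,"ax":0,"ay":0,"az":0},{"dx":0,"dy":0,"dz":0,"ax":0,"ay":0,"az":0},{"dx":0,"dy":0,"dz":0.02,"ax":0,"ay":0,"az":0},{"dx":0,"dy":0,"dz":0.04,"ax":0,"ay":0,"az":0},{"dx":0,"dy":0,"dz":0.08,"ax":0,"ay":0,"az":0},{"dx":0,"dy":0,"dz":0.1,"ax":0,"ay":0,"az":0},{"dx":-0.1,"dy":-0.04,"dz":0.1,"ax":0,"ay":0,"az":0},{"dx":-0.1,"dy":-0.04,"dz":0.1,"ax":0,"ay":0,"az":0},{"dx":0,"dy":0,"dz":0,"ax":0,"ay":0,"az":0},{"dx":0,"dy":0,"dz":0,"ax":0,"ay":0,"az":0}], "jaw": 0.5}}

```text
time_s: 13.6
tool_pos: [0.4625, -0.2389, 0.195]
tcp_rot: [179.9, -0.1, 23.3]
contact_force: [0.3, -0.4, 0.1]
opening: 0.0463
grasp_force: 0.0
```

Run:
```python
from h import *
f=grab("wrist");s=grab("side");o=manip.get_obs();print(o["tool_pos"],o["opening"],o["contact_force"])
out=[]
for g,sc in((f,4),(s,8)):
    im=cv2.resize(g["img"],None,fx=sc,fy=sc,interpolation=2)
    p=(proj(g,[.509,-.22,.09])*sc).astype(int);print(p)
    x0=p[0]-200;y0=max(0,min(p[1]-300,im.shape[0]-600));out.append(im[y0:y0+600,x0:x0+400]);print(x0,y0)
cv2.imwrite("pics/h4.png",np.hstack(out))
```

```text
[ 0.46210236 -0.23786018  0.19312463] 0.04589391932849109 [ 0.34542123  0.50484237 -0.5955605 ]
[1284  587]
1084 287
[3047  944]
2847 644
```

View pics/h4.png

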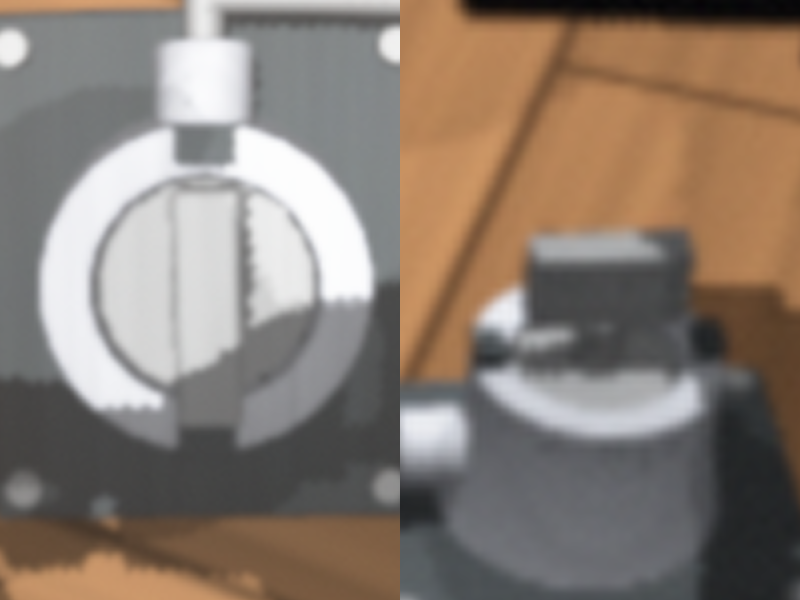

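The burr sits upright and centred in the throat, bar in line with both lugs (wrist crop (205,145) and (207,437)), with the gripper clear. Handing in.

```bash
python3 -c "
from cell import manip
print(manip.sign_off())"
```

```text
the job is handed in; nothing more can be done
None
```

The burr is fully home in the mill with its finger bar in line with the lugs and released, going by the final pictures and contact force. The job is handed in at about 14 s of the 61 s allowed, and the hand-in returned no verdict.

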